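# Unlock the slide-out jar tray and draw it out

### The job

The low slide-out tray that carries the jars is locked in by the steel spring catch standing up in the finger hole near its front edge. Press the catch down with a fingertip and, while holding it down, draw the tray out towards you, all the way until the catch springs up in the tray's rear hole and locks it open; then take your hand away. Pick nothing up: the things on the tray ride out untouched and standing, and the things on the counter stay where they are.

Things in the scene. Friction and masses are not known exactly. Their poses are not given: they have to be found in the camera images.
- jar_unit: fixed base of the slide-out tray: a wooden plinth 270 x 304 mm, 20 mm high, with an aluminium runner (top at 54 mm) along each side. Origin: centre of its underside, on the counter. x points along the runners from the tray's front to its back; -x faces the robot (turned up to 0.25 rad) and is the way the tray comes out; z is up. Tray, catch and holes lie on its line y = 0.
- tray (a joint): how far the tray is drawn out to -x of jar_unit, m: 0 home, 0.123 end stop. The catch, when up, holds it at 0 to 0.004 (home) or 0.116 to 0.123 (locked open). A wooden board 260 x 270 mm, 7 mm thick, underside 29 mm and top 36 mm above the counter, 9 mm over the plinth; 28 mm rims at sides and back, 6 mm front lip. Sliding friction about 2 N; it stays where left.
- finger_hole (a point): centre of the finger hole in the tray, at the tray's top face (36 mm above the counter); moves with the tray. A rectangle 43 mm along jar_unit x and 50 mm along y, right through the board, with flat steel trim. Its front edge is 21.5 mm towards -x from this point: a fingertip in the hole can press the catch and pull this edge at once.
- rear_hole (a point): centre of the rear hole in the tray, 120.5 mm behind (+x of) the finger hole, at the tray's top face; 42 mm along x, 50 mm along y. Moves with the tray.
- catch (a joint): how far the spring catch is pressed down, m: 0 fully up, 0.018 lowest. Pressed past 0.013 its top is below the tray's underside and the tray can slide over it; let go, it springs up, or lies against the underside of the tray if covered. The spring takes about 3 N to start and 8 N at the bottom.
- catch_top (a point): centre of the top of the spring catch: a steel push pad 34 mm long along jar_unit x, 22 mm wide, ribbed, guided straight up and down in the plinth; it does not move with the tray. Fully up its top is 42 mm above the counter, 6 mm proud of the tray. With the tray home it nearly fills the finger hole's length: 5 mm free in front, 4 mm behind.
- pickle_jar: glass jar of pickles with a brass lid, 76 mm across, 120 mm tall, standing at the back of the tray to one side of the holes (it may be on either side). Origin: centre of its underside. It weighs about 0.4 kg.
- round_jar: round-bellied glass jar with a cork stopper, 80 mm across, 92 mm tall, standing at the back of the tray on the other side. Origin: centre of its underside.
- spice_tin: low metal spice tin, 62 mm across, 54 mm tall, standing on the tray about 110 mm from the finger hole, left or right. Origin: centre of its underside.
- ramekin: small white ceramic cup, 72 mm across, 40 mm tall, standing on the tray across from the spice tin. Origin: centre of its underside.
- canister: stainless steel canister with a hinged lid, 116 mm across, 182 mm tall with its knob, on the counter to the left (+y) of the tray. Origin: centre of its underside.
- colander: lime green plastic colander, 216 mm across at the rim, 270 mm over its two handles, 95 mm tall, on the counter at the robot's right (-y), nearer than the tray. Origin: centre of its underside.
- mug: black ceramic mug, 82 mm across, 95 mm tall, on the counter to the right (-y) of the tray; its handle points away from the tray. Origin: centre of its underside.
- rolling_pin: wooden rolling pin, 420 mm long and 52 mm thick, on a low wooden rest, 71 mm tall in all, on the counter at the robot's left (+y). Origin: centre of the rest's underside; the pin lies along its x axis.

How it is judged:
By the outcome, as a careful person would: the job done as asked, in the order asked, and still so for the second after the job is handed in, with the robot touching nothing.
It also fails if it takes over 38 s, if anything falls off the work surface, if the arm or the gripper's body presses on something with over 40 N, if the wrist force passes 120 N, or if a joint passes its speed limit or range.

### The arm

A 6-joint arm with a two-finger parallel gripper is mounted at the origin on the work surface. World frame = base frame: x ahead of the robot, y to its left, z up, the work surface at z = 0. Lengths are in mm, angles in rad, forces in N, time in s.
With the tool pointing down it reaches from about 350 to 775 mm from the base axis. Payload 5.5 kg.
Tool frame: the origin (TCP) lies at the very end of the fingers, on their centre line; the grasp point (between the pads) lies 19 mm behind it; z points along the fingers, y is the line along which they close (so a half turn about z gives the same grasp; the last joint's range is limited). The gripper opens to 85 mm and grips with 20 to 120 N. Pads are 22 mm wide; open, the fingers measure 114 mm over their backs; the gripper's body (76 mm by 85 mm) begins 54 mm behind the grasp point. The pads swing forward as they close: fully open they stand 13 mm farther back than shut.
Start: joints at [-1.373, 0.313, 0.046, 1.304, 0, 1.431], TCP at [190.559, -542.549, 231.323] pointing down, gripper open.
Joint ranges: [-2.76, 2.76], [-0.86, 1.69], [-1.03, 1.26], [-2.2, 2.34], [-1.47, 1.5], [-3.14, 3.14]. Speed limits (rad/s): [2.57, 2.57, 3.14, 3.14, 3.14, 3.14].

### API

Orientations are given as a unit quaternion [x, y, z, w].
In Python, from cell import env gives the robot as it stands.
- The arm moves only by the tool hand_motion, called after "Call:" as name(argument=value, ...), one argument or row to a line, values as JSON. Schema: {"type":"object","properties":{"moves":{"type":"array","items":{"type":"array","items":{"type":"array","items":{"type":"number"},"minItems":6,"maxItems":6},"minItems":1,"maxItems":5},"minItems":1,"maxItems":1},"finger_gap":{"type":"number"},"force":{"type":"number"},"only":{"type":"string"},"quiet":{"type":"boolean"},"lines":{"type":"string"}},"required":["moves"],"additionalProperties":false}. moves is a list that holds a single list of rows (three levels of brackets), with 1 to 5 rows, each of 6 numbers: dx, dy, dz in mm, then a rotation vector rx, ry, rz in rad; each row is the pose to reach, as a shift and turn from the pose commanded when the call began, along the tool's axes at that moment; what a row does not reach only later rows make up. A row lasts 1/12 s, in which the tool goes at most 41.7 mm and 0.125 rad, less where a joint would pass 70% of its speed; a pose out of reach is approached as far as the arm can. finger_gap is the opening from 0.0 (shut) to 1.0 (fully open), set as the call begins (left out keeps the last). The fingers move at their own pace and stop on an object; force is the grip in N (left out, the last holds). Time passes only in rows, so rows that do not move let the fingers close. The tool returns the time, the measured TCP pose, the force, the opening and the grip force at its end. only (a regular expression) keeps the lines of the reply that match it, lines (a string "A,B") keeps lines A to B, and quiet returns only ok. Input that does not fit is refused with a message, and nothing moves.
- env.observe(): the state, without advancing time (a new reading comes with each control period).
- env.grab_frame(name): name is "scene" or "side" or "wrist"; returns a dict with "img" (384x512x3 uint8, red, green, blue), "mtx" (3x3 intrinsics, pixels), "extrinsics" (4x4, takes a point from camera to world coordinates); the wrist camera has in their place "mount" (4x4, takes a point from camera to tool coordinates, whose origin is the TCP and whose axes are the flange's). Camera axes: x right, y up, looking along -z (the intrinsics and any distortion apply to the point x, -y, -z); pixel columns grow to the right and rows downward; lengths in mm; the calibration is good to about 2 mm. A picture is of the moment at which its call begins: read the wrist's pose just before it. There is no depth.
- env.job_done(): hands the job in; it is judged then, once.
The state is a dict: "time": time; "qpos": joint angles; "dq": joint speeds; "joint_efforts": joint torques, N m; "tool_pos": TCP position; "ee_rot": TCP orientation; "ft_force": force on the tool from outside, world axes, zero at the start; "moment": the same for the moment, N m; "gripper_width": opening from 0.0 (shut) to 1.0 (fully open); "gripper_force": force on a finger pad.
Only numpy, scipy, OpenCV 4.12 (cv2) and the standard library are available. Lean on these libraries where they do the work, as an engineer would, in place of code of your own. Each camera call takes 0.05 s, during which the arm holds its last target. There are 200 camera calls.

## Working session

There is one attempt and no reset: what is moved stays moved. The work goes in short steps, Python scripts to look and compute and a tool call to move; the robot and the scene stay as the last step left them, time stands still between calls to the robot, and variables do not carry over. Pictures are saved under pics/ and viewed, at most 10 in all, crops included, and the job is handed in when it is done.

```bash
ls; mkdir -p pics; python3 - <<'E'
from cell import env
import cv2,numpy as np
s=env.observe();print(s['time'],s['tool_pos'],s['ee_rot'])
for n in ("scene","side"):
    f=env.grab_frame(n);cv2.imwrite(f'pics/{n}0.png',f['img'][...,::-1]);print(n,f['mtx'],f['extrinsics'],[k for k in f])
E
```

```text
cell.py
pics
0.0 [ 190.44093201 -541.97053471  230.38861817] [ 9.85770415e-01  1.68094596e-01 -3.07302049e-05 -9.46140311e-04]
scene [[470.77557629   0.         254.22441949]
 [  0.         470.77557629 186.49190619]
 [  0.           0.           1.        ]] [[-5.59446122e-01 -5.46126559e-01  6.23510880e-01  1.65405199e+03]
 [ 8.28695415e-01 -3.53240641e-01  4.34148543e-01  7.72881915e+02]
 [-1.68506670e-02  7.59583327e-01  6.50191683e-01  1.15299750e+03]
 [ 0.00000000e+00  0.00000000e+00  0.00000000e+00  1.00000000e+00]] ['img', 'mtx', 'extrinsics']
side [[371.29524757   0.         257.26489663]
 [  0.         371.29524757 193.56615986]
 [  0.           0.           1.        ]] [[-7.43129370e-01  5.10545342e-01 -4.32553110e-01  8.63374135e+01]
 [-6.69127729e-01 -5.71977723e-01  4.74457128e-01  5.56890733e+02]
 [-5.17886616e-03  6.42016307e-01  7.66673490e-01  9.08135146e+02]
 [ 0.00000000e+00  0.00000000e+00  0.00000000e+00  1.00000000e+00]] ['img', 'mtx', 'extrinsics']
```
View pics/scene0.png

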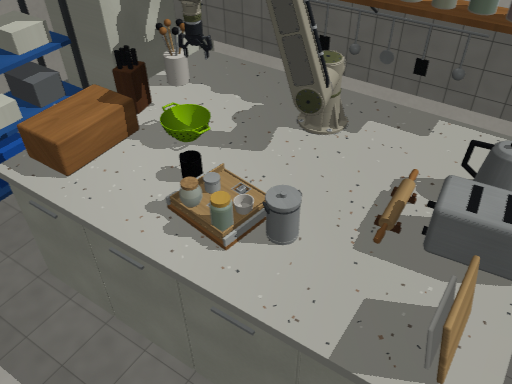

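View pics/side0.png

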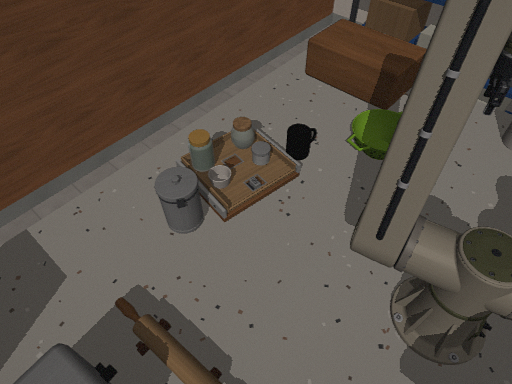

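The side view shows the tray at about (240,170), with the catch near (255,183) and the rear hole near (232,161). The scene view has the catch near (242,188). I'll enlarge both.

```bash
python3 - <<'E'
import cv2,numpy as np
a=cv2.imread('pics/side0.png')[120:220,175:308]; b=cv2.imread('pics/scene0.png')[160:245,163:276]
a=cv2.resize(a,None,fx=6,fy=6,interpolation=cv2.INTER_CUBIC);cv2.imwrite('pics/side_c.png',a)
b=cv2.resize(b,None,fx=7,fy=7,interpolation=cv2.INTER_CUBIC);cv2.imwrite('pics/scene_c.png',b)
E
```

View pics/side_c.png

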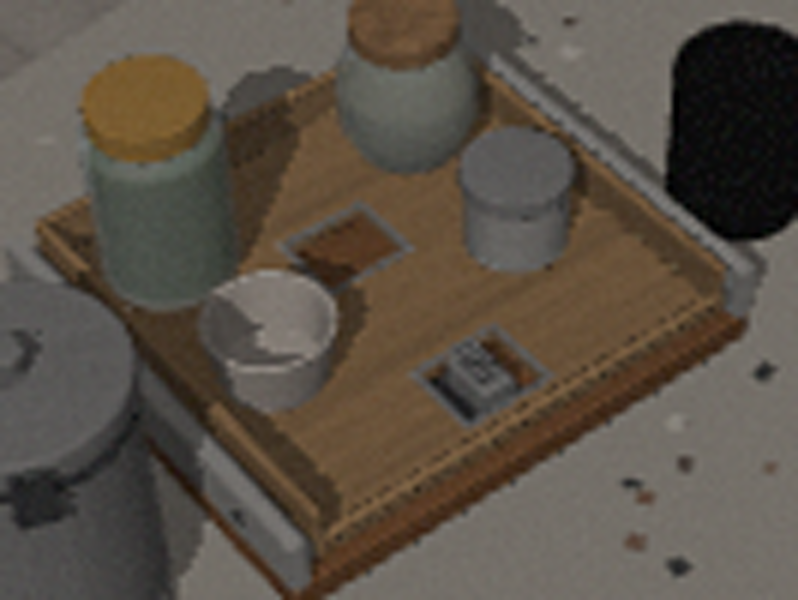

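View pics/scene_c.png

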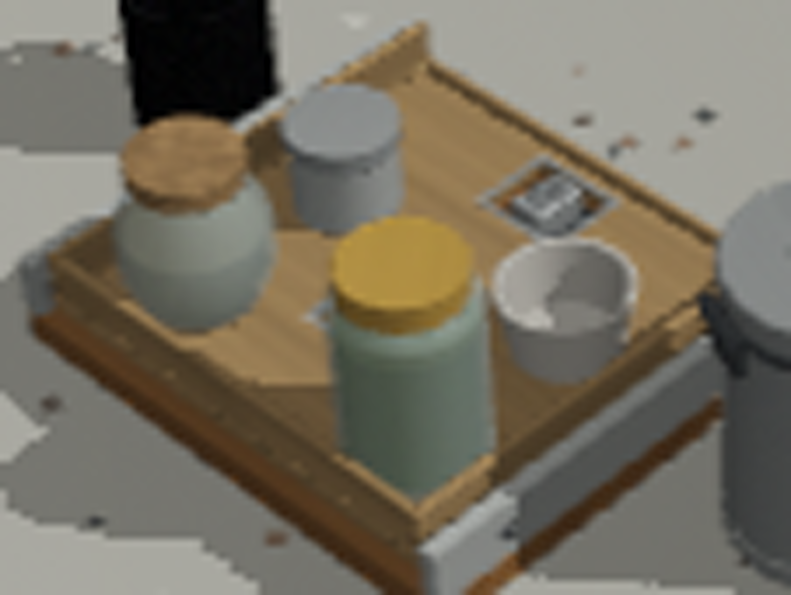

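The side crop shows the finger hole trim with corners at about (411,376), (495,324), (553,377), (470,428) in crop pixels, with the catch inside. The rear hole corners are at about (277,244), (362,203), (414,247), (335,292). The scene crop has the finger hole at (478,202), (545,157), (618,204), (553,240).

```bash
cat > h.py <<'E'
import numpy as np
from cell import env
def ray(px,K,E,z):
    px=np.atleast_2d(np.array(px,float))
    d=np.c_[(px[:,0]-K[0,2])/K[0,0],-(px[:,1]-K[1,2])/K[1,1],-np.ones(len(px))]@E[:3,:3].T
    o=E[:3,3]; return o+d*((z-o[2])/d[:,2])[:,None]
E
python3 - <<'E'
from h import *
np.set_printoptions(precision=1,suppress=True)
a=env.grab_frame('side');b=env.grab_frame('scene')
S=lambda p:ray(np.array(p)/6+[175-.42,120-.42],a['mtx'],a['extrinsics'],36)
C=lambda p:ray(np.array(p)/7+[163-.43,160-.43],b['mtx'],b['extrinsics'],36)
fh=S([(411,376),(495,324),(553,377),(470,428)]);rh=S([(277,244),(362,203),(414,247),(335,292)])
print(fh,fh.mean(0));print(rh,rh.mean(0))
fc=C([(478,202),(545,157),(618,204),(553,240)]);print(fc,fc.mean(0))
d=rh.mean(0)-fh.mean(0);print(np.linalg.norm(d),np.arctan2(d[1],d[0]))
lip=S([(330,530),(720,305)]);d=lip[1]-lip[0];print(lip,np.arctan2(d[0],-d[1]))
s=env.observe();print(s['time'],s['tool_pos'])
from scipy.spatial.transform import Rotation as R
print(R.from_quat(s['ee_rot']).as_matrix())
# canister etc
E
```

```text
[[642.7  12.4  36. ]
 [634.8 -44.6  36. ]
 [586.7 -36.6  36. ]
 [595.5  18.2  36. ]] [615.  -12.7  36. ]
[[765.1  -9.3  36. ]
 [752.7 -63.8  36. ]
 [707.  -58.   36. ]
 [715.4  -4.5  36. ]] [735.  -33.9  36. ]
[[638.  -38.3  36. ]
 [589.4 -30.   36. ]
 [599.8  23.7  36. ]
 [641.2  11.6  36. ]] [617.1  -8.2  36. ]
121.94192434517072 -0.17488790622126413
[[ 602.5  113.2   36. ]
 [ 553.7 -135.6   36. ]] -0.19368977382540578
0.2 [ 190.5 -542.2  230.7]
[[ 0.9  0.3 -0. ]
 [ 0.3 -0.9  0. ]
 [ 0.  -0.  -1. ]]
```

Call:
hand_motion(
  moves=[
    [[35,-22,0,0,0,0],[70,-44,0,0,0,0],[105,-66,0,0,0,0],[140,-88,0,0,0,0],[175,-110,0,0,0,0]],
  ],
  finger_gap=0.0,
)

```text
time: 0.62
tool_pos: [319.9, -379.1, 231.1]
ee_rot: [0.986, 0.168, 0.0, -0.0]
ft_force: [1.0, -0.5, -0.2]
gripper_width: 0.3
gripper_force: 0.0
```

Call:
hand_motion(
  moves=[
    [[35,-22,0,0,0,0],[70,-44,0,0,0,0],[105,-66,0,0,0,0],[140,-88,0,0,0,0],[175,-110,0,0,0,0]],
  ],
)

```text
time: 1.03
tool_pos: [448.7, -217.1, 231.4]
ee_rot: [0.986, 0.168, 0.0, 0.0]
ft_force: [1.3, -0.5, -0.7]
gripper_width: -0.0
gripper_force: 0.0
```

Call:
hand_motion(
  moves=[
    [[35,-22,0,0,0,0],[70,-44,0,0,0,0],[105,-66,0,0,0,0],[140,-88,0,0,0,0],[175,-110,0,0,0,0]],
  ],
)

```text
time: 1.45
tool_pos: [577.4, -55.2, 231.2]
ee_rot: [0.986, 0.168, -0.0, 0.0]
ft_force: [0.5, -0.5, 0.6]
gripper_width: -0.002
gripper_force: 0.0
```

Call:
hand_motion(
  moves=[
    [[10,-6,16,0,0,0.104],[20,-12,32,0,0,0.208],[30,-18,48,0,0,0.312],[40,-24,64,0,0,0.416],[52,-30,80,0,0,0.518]],
  ],
)

```text
time: 1.87
tool_pos: [614.3, -18.1, 150.2]
ee_rot: [0.997, -0.082, -0.0, -0.004]
ft_force: [0.8, -0.3, 0.7]
gripper_width: -0.001
gripper_force: 0.0
```

Call:
hand_motion(
  moves=[
    [[0,0,0,0,0,0],[0,0,0,0,0,0],[0,0,0,0,0,0]],
  ],
)

```text
time: 2.12
tool_pos: [614.1, -20.4, 151.9]
ee_rot: [0.997, -0.083, 0.0, -0.003]
ft_force: [-0.6, 0.1, 0.7]
gripper_width: 0.001
gripper_force: 0.0
```

```bash
python3 - <<'E'
from h import *
import cv2
s=env.observe();f=env.grab_frame('wrist');np.savez('w1',p=s['tool_pos'],q=s['ee_rot'],K=f['mtx'],M=f['mount'])
cv2.imwrite('pics/w1.png',cv2.resize(f['img'][...,::-1],None,fx=1.5,fy=1.5,interpolation=cv2.INTER_CUBIC));print(s['tool_pos'],s['ee_rot'],s['ft_force'])
E
```

```text
[614.10943839 -20.38507651 151.89913567] [ 9.96526130e-01 -8.32183498e-02  2.79318061e-04 -3.20946507e-03] [-0.62796514  0.06104613  0.74847827]
```

View pics/w1.png

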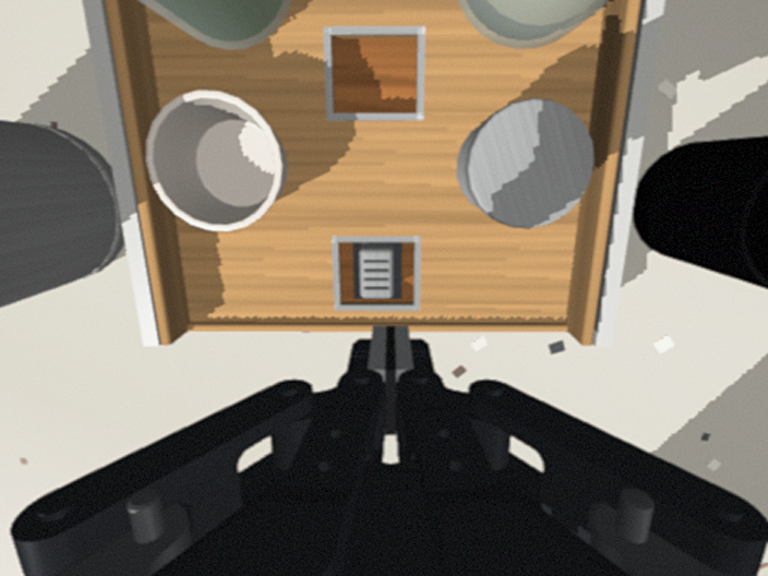

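The wrist picture shows the finger hole's inner corners at about (340,244), (414,244), (416,304), (338,304). The rear hole's are at (332,36), (418,36), (420,113), (329,113), and the catch top is centred near (376,273). The ramekin is on the left, the tin on the right, and the path is clear.

```bash
python3 - <<'E'
from h import *
from scipy.spatial.transform import Rotation as R
np.set_printoptions(precision=1,suppress=True)
w=np.load('w1.npz');T=np.eye(4);T[:3,:3]=R.from_quat(w['q']).as_matrix();T[:3,3]=w['p'];E=T@w['M']
f=lambda p,z:ray((np.array(p)+.5)/1.5-.5,w['K'],E,z)
a=f([(340,244),(414,244),(416,304),(338,304)],36);b=f([(332,36),(418,36),(420,113),(329,113)],36)
c=f([(376,273)],42)[0]
print(a,a.mean(0),b.mean(0),c);d=(b-a).mean(0);print(np.linalg.norm(d),np.arctan2(d[1],d[0]))
u=T[:3,:3]
print('yaw',np.arctan2(u[1,0],u[0,0]),'tool-frame offset hole',u.T@(a.mean(0)-w['p']),'catch',u.T@(c-w['p']), 'axis',u.T@d/np.linalg.norm(d))
E
```

```text
[[638.4   9.9  36. ]
 [630.5 -37.6  36. ]
 [589.6 -32.7  36. ]
 [598.2  19.4  36. ]] [614.2 -10.3  36. ] [732.8 -29.9  36. ] [616.9 -10.3  42. ]
120.29542088778217 -0.1643401137435784
yaw -0.16663034388620496 tool-frame offset hole [ -1.6  -9.2 116. ] catch [  1.1  -9.7 110. ] axis [ 1. -0.  0.]
```

Call:
hand_motion(
  moves=[
    [[-4,-5,33,0,0,0],[-7,-9.4,66,0,0,0],[-7,-9.4,98,0,0,0],[-7,-9.4,98,0,0,0],[-7,-9.4,98,0,0,0]],
  ],
)

```text
time: 2.58
tool_pos: [607.0, -13.6, 53.2]
ee_rot: [0.997, -0.079, -0.001, -0.005]
ft_force: [0.5, 0.2, 0.7]
gripper_width: -0.003
gripper_force: 0.0
```

```bash
python3 - <<'E'
from h import *
import cv2
s=env.observe();f=env.grab_frame('wrist');np.savez('w2',p=s['tool_pos'],q=s['ee_rot'],K=f['mtx'],M=f['mount'])
cv2.imwrite('pics/w2.png',cv2.resize(f['img'][100:340,130:390,::-1],None,fx=2.4,fy=2.4,interpolation=cv2.INTER_CUBIC));print(s['tool_pos'],s['ft_force'])
E
```

```text
[607.03085268 -13.59099261  53.22540089] [0.48687365 0.1556005  0.74582902]
```

View pics/w2.png

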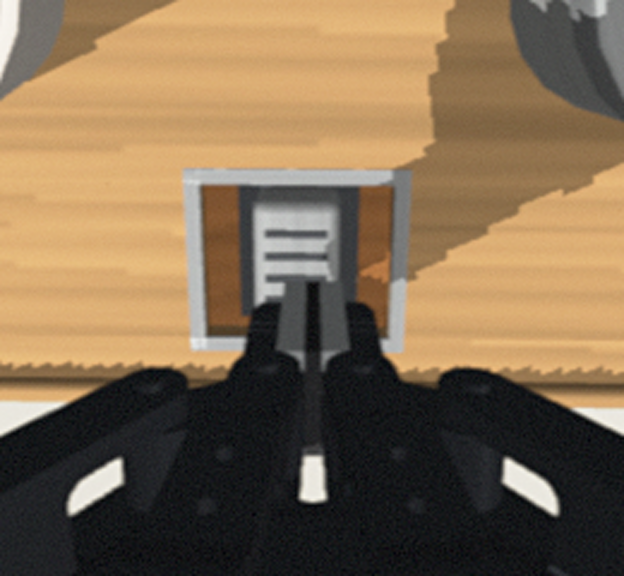

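The fingertip (312,283) sits over the front half of the catch but about 3 to 4 mm right of its centreline (297). I'll correct that and press.

Call:
hand_motion(
  moves=[
    [[1.5,-3.5,0,0,0,0],[1.5,-3.5,6,0,0,0],[1.5,-3.5,11,0,0,0],[1.5,-3.5,15,0,0,0],[1.5,-3.5,15,0,0,0]],
  ],
)

```text
time: 3.05
tool_pos: [611.1, -11.8, 38.6]
ee_rot: [0.997, -0.078, 0.001, -0.006]
ft_force: [2.3, -0.6, 2.6]
gripper_width: 0.003
gripper_force: 1.6
```

Call:
hand_motion(
  moves=[
    [[0,0,4,0,0,0],[0,0,8,0,0,0],[0,0,11,0,0,0],[0,0,11,0,0,0],[0,0,11,0,0,0]],
  ],
)

```text
time: 3.47
tool_pos: [611.1, -11.8, 27.8]
ee_rot: [0.997, -0.078, 0.001, -0.006]
ft_force: [2.1, -0.9, 5.8]
gripper_width: 0.001
gripper_force: 3.1
```

Call:
hand_motion(
  moves=[
    [[0,0,2,0,0,0],[0,0,2,0,0,0],[0,0,2,0,0,0]],
  ],
)

```text
time: 3.72
tool_pos: [611.1, -11.8, 26.0]
ee_rot: [0.997, -0.078, 0.001, -0.006]
ft_force: [1.9, -0.2, 6.3]
gripper_width: -0.001
gripper_force: 3.4
```

Call:
hand_motion(
  moves=[
    [[-3,0,0,0,0,0],[-6,0,0,0,0,0],[-9,0,0,0,0,0],[-12,0,0,0,0,0],[-12,0,0,0,0,0]],
  ],
)

```text
time: 4.13
tool_pos: [601.3, -10.1, 27.0]
ee_rot: [0.997, -0.078, 0.004, -0.005]
ft_force: [3.7, -0.0, 5.5]
gripper_width: -0.002
gripper_force: 3.2
```

Call:
hand_motion(
  moves=[
    [[-4,0,1,0,0,0],[-8,0,1,0,0,0],[-12,0,1,0,0,0],[-16,0,1,0,0,0],[-16,0,1,0,0,0]],
  ],
)

```text
time: 4.55
tool_pos: [584.3, -7.3, 25.4]
ee_rot: [0.997, -0.078, 0.003, -0.006]
ft_force: [4.7, -0.7, 3.0]
gripper_width: -0.001
gripper_force: 2.8
```

```bash
python3 - <<'E'
from h import *
import cv2
f=env.grab_frame('wrist')
cv2.imwrite('pics/w3.png',cv2.resize(f['img'][...,::-1],None,fx=1.5,fy=1.5))
E
```

```text
(no output)
```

View pics/w3.png

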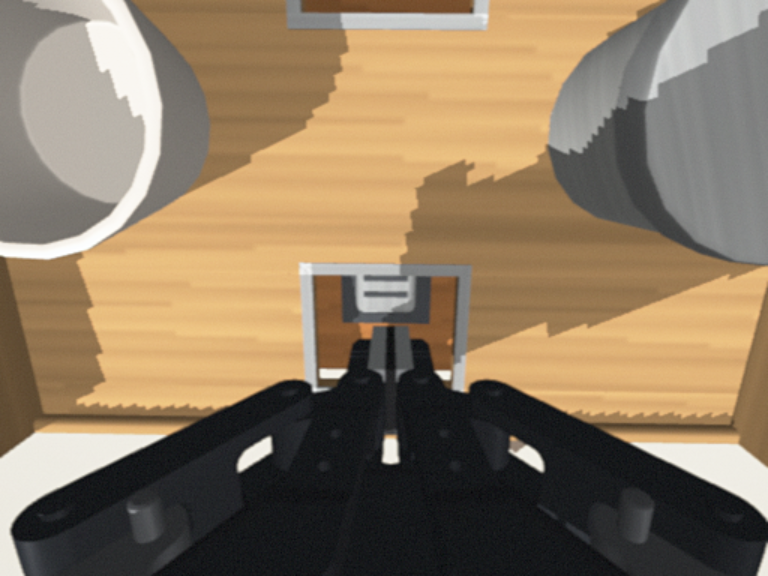

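The tray is drawn out about 20 mm. The catch (385,290) is partly covered by the board, the jars stand, and the finger is at the front edge. I'll keep drawing gently.

Call:
hand_motion(
  moves=[
    [[-4,0,0,0,0,0],[-9,0,0,0,0,0],[-15,0,0,0,0,0],[-21,0,0,0,0,0],[-27,0,0,0,0,0]],
  ],
)

```text
time: 5.02
tool_pos: [558.2, -3.0, 25.2]
ee_rot: [0.997, -0.078, 0.003, -0.006]
ft_force: [6.6, 1.2, 4.2]
gripper_width: -0.001
gripper_force: 3.2
```

Call:
hand_motion(
  moves=[
    [[-6,0,0,0,0,0],[-12,0,0,0,0,0],[-18,0,0,0,0,0],[-24,0,0,0,0,0],[-30,0,0,0,0,0]],
  ],
)

```text
time: 5.43
tool_pos: [528.6, 1.9, 25.1]
ee_rot: [0.997, -0.077, 0.003, -0.006]
ft_force: [6.7, 2.5, 3.7]
gripper_width: -0.001
gripper_force: 3.2
```

Call:
hand_motion(
  moves=[
    [[-6,0,0,0,0,0],[-12,0,0,0,0,0],[-17,0,0,0,0,0],[-21,0,0,0,0,0],[-24,0,0,0,0,0]],
  ],
)

```text
time: 5.85
tool_pos: [504.3, 5.7, 24.9]
ee_rot: [0.997, -0.077, 0.002, -0.006]
ft_force: [5.8, 1.7, 3.5]
gripper_width: -0.004
gripper_force: 3.0
```

Call:
hand_motion(
  moves=[
    [[-3,0,0,0,0,0],[-6,0,0,0,0,0],[-9,0,0,0,0,0],[-9,0,0,0,0,0],[-9,0,0,0,0,0]],
  ],
)

```text
time: 6.27
tool_pos: [494.6, 7.0, 24.6]
ee_rot: [0.997, -0.077, 0.001, -0.006]
ft_force: [4.9, 1.0, 3.3]
gripper_width: 0.001
gripper_force: 2.3
```

Call:
hand_motion(
  moves=[
    [[-2,0,0,0,0,0],[-4,0,0,0,0,0],[-6,0,0,0,0,0],[-6,0,0,0,0,0]],
  ],
)

```text
time: 6.6
tool_pos: [486.4, 7.9, 23.7]
ee_rot: [0.997, -0.078, -0.001, -0.006]
ft_force: [1.4, 0.9, 0.9]
gripper_width: -0.002
gripper_force: 0.7
```

```bash
python3 - <<'E'
from h import *
import cv2
f=env.grab_frame('wrist')
cv2.imwrite('pics/w4.png',cv2.resize(f['img'][...,::-1],None,fx=1.5,fy=1.5))
E
```

```text
(no output)
```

View pics/w4.png

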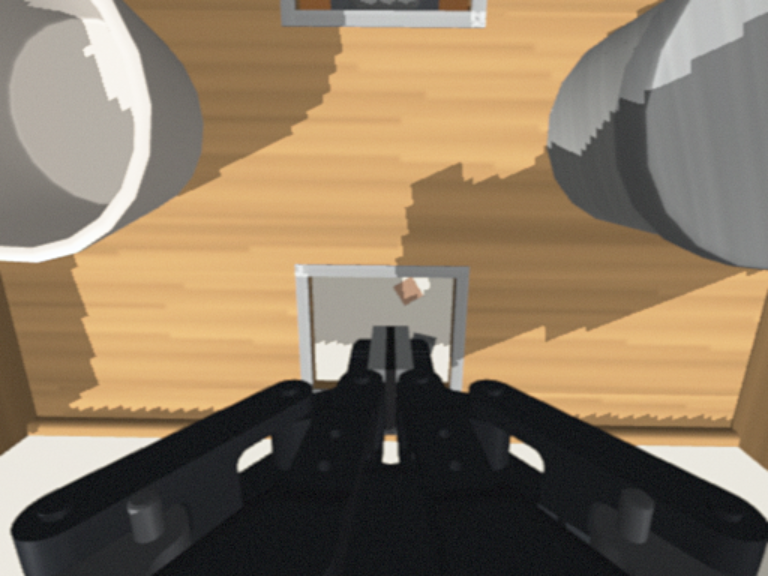

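The catch is visible in the rear hole at (390,5) and the pull force has dropped. I'll ease off the edge, lift, and check.

Call:
hand_motion(
  moves=[
    [[3,0,0,0,0,0],[6,0,0,0,0,0],[6,0,-10,0,0,0],[6,0,-35,0,0,0],[6,0,-70,0,0,0]],
  ],
)

```text
time: 7.07
tool_pos: [490.4, 6.3, 92.9]
ee_rot: [0.997, -0.078, -0.003, -0.006]
ft_force: [0.6, 0.0, 0.1]
gripper_width: -0.002
gripper_force: 0.0
```

Call:
hand_motion(
  moves=[
    [[0,0,-40,0,0,0],[0,0,-80,0,0,0],[0,0,-100,0,0,0],[0,0,-100,0,0,0],[0,0,-100,0,0,0]],
  ],
)

```text
time: 7.48
tool_pos: [493.9, 4.7, 196.1]
ee_rot: [0.997, -0.078, 0.002, -0.006]
ft_force: [1.1, -0.0, -0.3]
gripper_width: 0.002
gripper_force: 0.0
```

```bash
python3 - <<'E'
from h import *
import cv2
from scipy.spatial.transform import Rotation as R
s=env.observe();f=env.grab_frame('wrist');T=np.eye(4);T[:3,:3]=R.from_quat(s['ee_rot']).as_matrix();T[:3,3]=s['tool_pos'];np.savez('w5',E=T@f['mount'],K=f['mtx'])
g=env.grab_frame('side')
a=cv2.resize(f['img'],(448,336));b=cv2.resize(g['img'][110:250,140:320],(448,348))[:336]
cv2.imwrite('pics/w5.png',np.ascontiguousarray(cv2.resize(f['img'],None,fx=1.5,fy=1.5)[...,::-1]))
cv2.imwrite('pics/s5.png',cv2.resize(g['img'][110:240,150:320,::-1],None,fx=4.5,fy=4.5,interpolation=cv2.INTER_CUBIC))
E
```

```text
(no output)
```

View pics/w5.png

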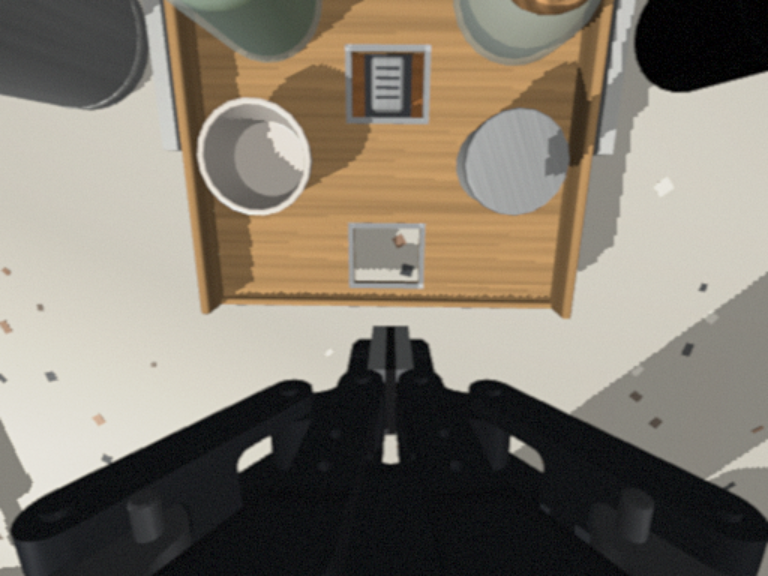

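View pics/s5.png

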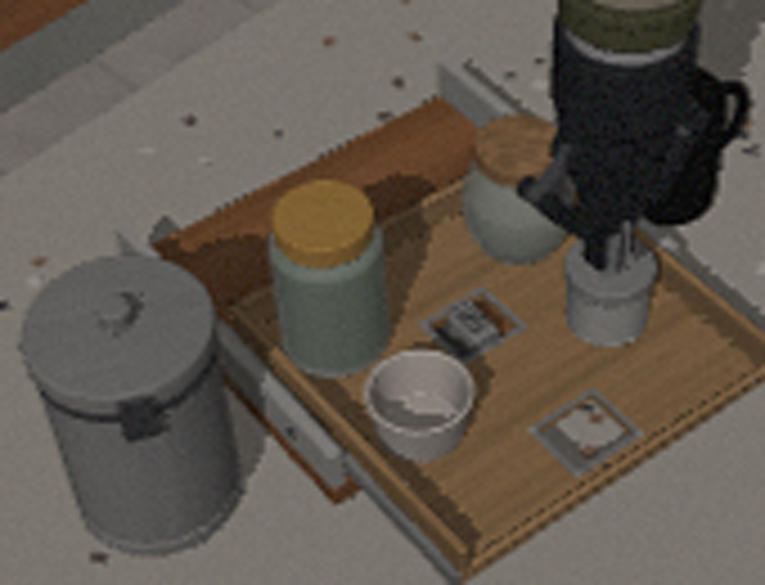

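The catch stands up, proud, in the rear hole (388,83). All four items on the tray stand, and the hand is clear.

```bash
python3 -c "
from cell import env
print(env.job_done())"
```

```text
the job is handed in; nothing more can be done
None
```

The tray is drawn out with the catch up in its rear hole, the jars, tin and ramekin are still standing on it, the hand is clear of everything, and I've handed the job in.

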